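Zero the hot-water test regulator: coarse ring, then fine knob

ROBOT

A 7-joint arm with a two-finger parallel gripper is mounted at the origin on a cart in front of the work surface, level with it; the furniture and walls round the work are solid. World frame = base frame: x ahead of the robot, y to its left, z up, the work surface at z = 0. Lengths are in m, angles in rad, forces in N, time in s.
With the tool pointing down it reaches from about 0.425 to 0.875 m from the base axis. Payload 9.9 kg.
Tool frame: the origin (TCP) lies where the fingers leave the gripper's body, on its centre line; the fingertips stand 73 mm ahead of it and the grasp point (between the pads) lies 54 mm ahead of it (ctrl.tip_extent is the distance from the TCP to the fingertips, in m); z points along the fingers, y is the line along which they close (so a half turn about z gives the same grasp; the last joint's range is limited). The gripper opens to 85 mm and grips with 20 to 120 N. Pads are 22 mm wide; open, the fingers measure 114 mm over their backs; the gripper's body (76 mm by 85 mm) begins 54 mm behind the grasp point. The pads swing forward as they close: fully open they stand 13 mm farther back than shut.
Start: joints at [-1.302, 0.576, 0.025, 1.437, -0.015, 1.129, -0.057], TCP at [0.233, 0.633, 0.304] pointing down, gripper open.
Joint ranges: [-2.76, 2.76], [-0.34, 2.15], [-1.52, 1.57], [0.19, 2.46], [-1.09, 4.23], [0.17, 1.99], [-2.82, 2.82]. Speed limits (rad/s): [2.22, 2.22, 3.01, 3.01, 3.14, 3.14, 3.14].

INTERFACE

Orientations are given as [roll, pitch, yaw] about the fixed x, y, z axes, in that order (R = Rz(yaw) Ry(pitch) Rx(roll)).
In Python, from bench import ctrl gives the robot as it stands.
- The arm moves only by the shell command python3 -m jog 'ROWS' [FORCE]. ROWS is JSON, a list of rows, each an object of numbers: "dx", "dy", "dz": the shift along the tool's x, y, z in units of 30 mm (1.0 is 30 mm); "ax", "ay", "az": the turn, a rotation vector about the tool's x, y, z in units of 5 degrees (1.0 is 5 degrees); "claw": the finger opening in mm, from 0 to 85.4. A call has exactly 5 rows; each row is the pose to reach, as a shift and turn from the pose commanded when the call began, along the tool's axes at that moment; what a row does not reach only later rows make up. A row lasts 1/10 s, in which the tool goes at most 50 mm and 8.59 degrees, less where a joint would pass 70% of its speed; a pose out of reach is approached as far as the arm can. A call with a gripper value outside its range is refused whole. The fingers move at their own pace and stop on an object; FORCE is the grip in N (left out, the last holds). Time passes only in rows, so rows that repeat a pose let the fingers close, or fill a call up. It gives the time, the measured TCP pose, the force, the opening and the grip force at its end, in the units of the state.
- ctrl.get_state(): the state, without advancing time (a new reading comes with each control period).
- ctrl.capture(name): name is "scene" or "top" or "wrist"; returns (picture, depth): 384x512x3 uint8, blue, green, red; 384x512 float32, m along the optical axis (not along the pixel's ray), 0 where there is no reading.
- ctrl.calibration(name): a dict with "camera_matrix" (3x3 intrinsics, pixels), "pose" (4x4, takes a point from camera to world coordinates); the wrist camera has in their place "mount" (4x4, takes a point from camera to tool coordinates, whose origin is the TCP and whose axes are the flange's). Camera axes: x right, y down, z forward; pixel columns grow to the right and rows downward; lengths in m; the calibration is good to about 2 mm. A picture is of the moment at which its call begins: read the wrist's pose just before it. calibration takes no time and is no camera call.
- ctrl.finish_job(): hands the job in; it is judged then, once.
The state is a dict: "clock": time; "joints": joint angles; "qvel": joint speeds; "effort": joint torques, N m; "eef_pos": TCP position; "orientation": TCP orientation; "contact_force": force on the tool from outside, world axes, zero at the start; "moment": the same for the moment, N m; "opening": finger opening in m; "gripper_force": force on a finger pad.
Only numpy, scipy, OpenCV 4.12 (cv2) and the standard library are available. Lean on these libraries where they do the work, as an engineer would, in place of code of your own. Each camera call takes 0.05 s, during which the arm holds its last target. There are 200 camera calls.

TASK

Zero the red (hot-water) regulator of the shower-head test bench. First turn its outer coarse ring until the ring's white line meets the yellow index mark on the housing, then turn the inner fine knob on top until its white line points to the same yellow mark, without losing the coarse setting. Do not touch the blue (cold-water) regulator.

Things in the scene. Friction and masses are not known exactly. Their poses are not given: they have to be found in the camera images.
- hot_regulator: The regulator to set: round red housing fixed to the worktop, 95 mm across its flange, black dial face 44 mm up. Origin: centre of its underside, at worktop height, on the vertical axis shared by its two knobs; z up. The yellow index mark, on the dial's rim and down the side, lies towards the housing's -x. Opposite it a brass stub reaches 63 mm from the axis, 15 to 37 mm up.
- coarse_ring (a joint): Red regulator's grey ribbed coarse ring: round, 54 mm across, 46 to 82 mm above the worktop (grip its sides 72 mm up, at any yaw). Angle in rad: 0 with its white line at the yellow mark, positive anticlockwise from above. Starts at 0.7 to 1.3, stops at -2.2 and 2.2, takes 0.15 N m, stays where left, does not turn the fine knob.
- fine_knob (a joint): Red regulator's black ribbed fine knob, on top of the ring: round, 28 mm across, 83 to 110 mm above the worktop (grip its sides 105 mm up, at any yaw). Angle in rad: 0 with its white line pointing to the yellow mark, positive anticlockwise from above. Starts at -1.3 to -0.7, stops at -2.2 and 2.2, takes 0.04 N m, stays where left, does not turn the ring.
- cold_regulator: The bystander, not to be touched: a regulator of the same shape and size with a blue housing, fixed to the worktop on the other side of the plastic parts box. Origin: centre of its underside, on its knobs' axis.
Not all that is in view belongs to the job. Leave any green or orange look-alike of the hot_regulator alone.

How it is judged:
By the outcome, as a careful person would: the job done as asked, in the order asked, and still so for the second after the job is handed in, with the robot touching nothing.
It also fails if it takes over 48 s, if anything falls off the work surface, if the arm or the gripper's body presses on something with over 40 N, if the wrist force passes 120 N, or if a joint passes its speed limit or range.

## Working session

There is one attempt and no reset: what is moved stays moved. The work goes in short steps, Python scripts to look and compute and a shell command to move; the robot and the scene stay as the last step left them, time stands still between calls to the robot, and variables do not carry over. Pictures are saved under pics/ and viewed, at most 10 in all, crops included, and the job is handed in when it is done.

```bash
mkdir -p pics
python3 - <<'E'
from bench import ctrl
import cv2,numpy as np
s=ctrl.get_state();print(s)
for n in("scene","top"):
    p,d=ctrl.capture(n);cv2.imwrite(f"pics/{n}0.png",p);np.save(f"{n}0.npy",d)
    print(n,ctrl.calibration(n))
print(ctrl.calibration("wrist"))
a=cv2.imread("pics/scene0.png");b=cv2.imread("pics/top0.png")
E
```

```text
{'clock': 0.0, 'joints': array([-1.30177764,  0.57653336,  0.02484462,  1.43786226, -0.01501741,
        1.12898268, -0.05648567]), 'qvel': array([ 0.00048109,  0.00024127, -0.00100895, -0.00059497, -0.00046154,
       -0.00094176,  0.00082786]), 'effort': array([ 9.06653822e-04, -7.65763378e+01,  2.25064851e+00, -2.85961139e+01,
        1.52910553e-02,  1.27415065e-02, -5.04165439e-05]), 'eef_pos': array([0.2331192 , 0.6331393 , 0.30305786]), 'orientation': array([-3.13999289e+00,  6.77515674e-05,  2.78881516e+00]), 'contact_force': array([-0.20267384, -0.81423182,  0.14888085]), 'moment': array([0.05817966, 0.01054879, 0.00876317]), 'gripper_force': 0.0, 'opening': 0.085306886108188}
scene {'camera_matrix': array([[447.62220396,   0.        , 253.18294379],
       [  0.        , 447.62220396, 195.11679934],
       [  0.        ,   0.        ,   1.        ]]), 'pose': array([[-0.59743802, -0.49721159,  0.62916488, -0.760154  ],
       [-0.80167687,  0.35119688, -0.48370958,  0.76688096],
       [ 0.01954527, -0.79337342, -0.6084214 ,  1.24209965],
       [ 0.        ,  0.        ,  
[... 282 characters left out ...]
-0.99962118, -0.01730861, -0.02139862, -0.13017681],
       [ 0.0232021 , -0.11176894, -0.99346332,  1.49969476],
       [ 0.        ,  0.        ,  0.        ,  1.        ]])}
{'camera_matrix': array([[322.21984048,   0.        , 250.80201851],
       [  0.        , 322.21984048, 194.10764955],
       [  0.        ,   0.        ,   1.        ]]), 'mount': array([[ 1.24222639e-03, -9.63785109e-01, -2.66677183e-01,
         6.81371676e-02],
       [ 9.99999139e-01,  1.31028942e-03, -7.72923596e-05,
         1.61613057e-03],
       [ 4.23917515e-04, -2.66676857e-01,  9.63785907e-01,
        -7.07788782e-02],
       [ 0.00000000e+00,  0.00000000e+00,  0.00000000e+00,
         1.00000000e+00]])}
```

View pics/top0.png

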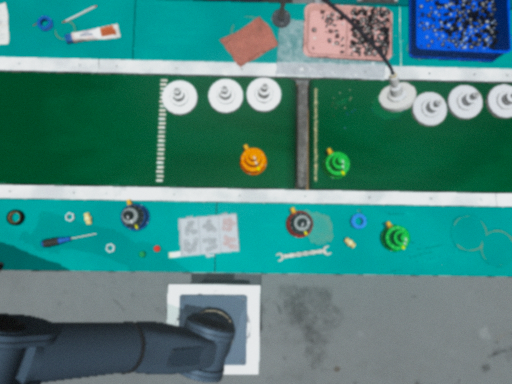

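View pics/scene0.png

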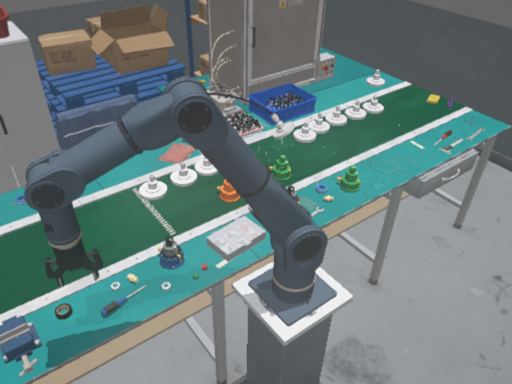

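The top view shows these candidates: dark-topped with a red housing at (300,222), blue at (133,214), orange at (253,160), and green at (337,163) and (396,236). I choose (300,222) and check it in a crop.

```bash
cat > h.py <<'E'
from bench import ctrl
import cv2,numpy as np
from scipy.spatial.transform import Rotation as R
def T():
    s=ctrl.get_state();M=np.eye(4);M[:3,:3]=R.from_euler('xyz',s['orientation']).as_matrix();M[:3,3]=s['eef_pos'];return M
def atz(u,v,K,P,z):
    r=P[:3,:3]@np.linalg.inv(K)@[u,v,1];return P[:3,3]+r*(z-P[2,3])/r[2]
E
python3 - <<'E'
from h import *
c=ctrl.calibration("top")
for u,v,z in((300,222,.1),(133,214,.1),(253,160,.1),(210,235,.05)):print(atz(u,v,c["camera_matrix"],c["pose"],z))
a=cv2.imread("pics/top0.png")[190:260,260:350]
cv2.imwrite("pics/crop.png",cv2.resize(a,None,fx=8,fy=8,interpolation=cv2.INTER_CUBIC))
print(R.from_euler('xyz',ctrl.get_state()['orientation']).as_matrix())
E
```

```text
[ 0.36434037 -0.28699466  0.1       ]
[0.38172314 0.26076941 0.1       ]
[ 0.56889443 -0.12863275  0.1       ]
[0.31820554 0.01247034 0.05      ]
[[-9.38439639e-01  3.45443006e-01 -4.16096654e-04]
 [ 3.45443240e-01  9.38438535e-01 -1.44386736e-03]
 [-1.08292748e-04 -1.49872014e-03 -9.99998871e-01]]
```

View pics/crop.png

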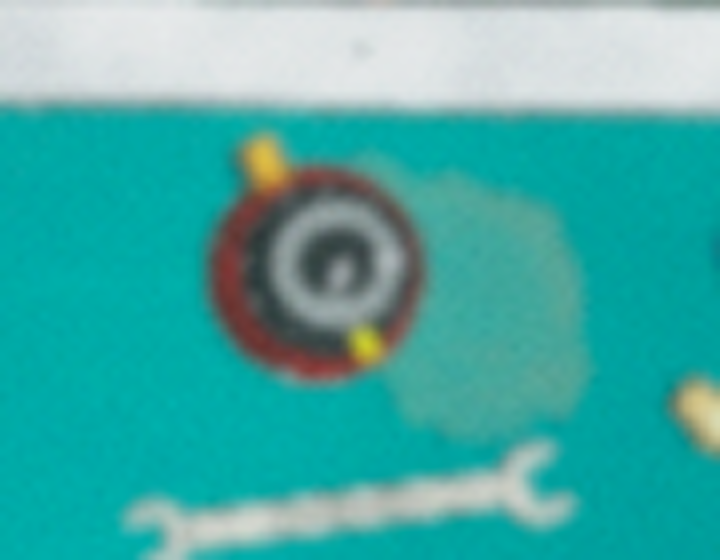

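The crop confirms a red housing. Its yellow mark is at crop (367,345), the brass stub opposite at (263,160), and the ring's line at about (395,262). I swing round in an arc at safe height, turning the tool with the arm.

```bash
python3 -m jog '[{"dx":-1.4,"dy":-0.7,"az":1},{"dx":-2.9,"dy":-1.5,"az":2},{"dx":-4.4,"dy":-2.3,"az":3},{"dx":-5.8,"dy":-3.0,"az":4},{"dx":-7.3,"dy":-3.8,"az":5}]'
cat >> h.py <<'E'
def go(x,y,z=None,yaw=None):
    M=T();d=M[:3,:3].T@(np.array([x,y,M[2,3] if z is None else z])-M[:3,3])/.03
    s=ctrl.get_state();print('t',s['clock'],'pos',s['eef_pos'].round(4),'yaw',round(s['orientation'][2],3),'j',s['joints'].round(2),'| rows',d.round(2),'tip',ctrl.tip_extent)
E
python3 -c "
from h import *
go(.56,.24);go(.56,0)"
```

```text
t 0.1 pos [0.2331 0.6332 0.3031] yaw 2.789 j [-1.3   0.58  0.02  1.44 -0.01  1.13 -0.06] | rows [-1.475e+01 -8.530e+00  1.000e-02] tip 0.0726
t 0.1 pos [0.2331 0.6332 0.3031] yaw 2.789 j [-1.3   0.58  0.02  1.44 -0.01  1.13 -0.06] | rows [-17.52 -16.04   0.03] tip 0.0726$[0]: bad value
```

```bash
python3 -m jog '[{"dx":-1.4,"dy":-0.7,"dz":0,"ax":0,"ay":0,"az":1,"claw":85},{"dx":-2.9,"dy":-1.5,"dz":0,"ax":0,"ay":0,"az":2,"claw":85},{"dx":-4.4,"dy":-2.3,"dz":0,"ax":0,"ay":0,"az":3,"claw":85},{"dx":-5.8,"dy":-3.0,"dz":0,"ax":0,"ay":0,"az":4,"claw":85},{"dx":-7.3,"dy":-3.8,"dz":0,"ax":0,"ay":0,"az":5,"claw":85}]'
python3 -c "
from h import *
go(.56,.24);go(.56,0)"
```

```text
clock: 0.6
eef_pos: [0.3996, 0.4499, 0.3037]
orientation: [-3.141, 0.0, 2.349]
contact_force: [0.3, -0.1, 0.4]
opening: 0.0851
gripper_force: 0.0
t 0.6 pos [0.3996 0.4499 0.3037] yaw 2.349 j [-1.02  0.47  0.16  1.64 -0.08  1.03 -0.06] | rows [-8.74 -1.11  0.  ] tip 0.0726
t 0.6 pos [0.3996 0.4499 0.3037] yaw 2.349 j [-1.02  0.47  0.16  1.64 -0.08  1.03 -0.06] | rows [-14.43  -6.72   0.  ] tip 0.0726
```

```bash
python3 -m jog '[{"dx":-1.7,"dy":-0.3,"dz":0,"ax":0,"ay":0,"az":1,"claw":85},{"dx":-3.4,"dy":-0.6,"dz":0,"ax":0,"ay":0,"az":2,"claw":85},{"dx":-5.1,"dy":-0.9,"dz":0,"ax":0,"ay":0,"az":3,"claw":85},{"dx":-6.7,"dy":-1.2,"dz":0,"ax":0,"ay":0,"az":4,"claw":85},{"dx":-8.2,"dy":-1.5,"dz":0,"ax":0,"ay":0,"az":5,"claw":85}]'
python3 -c "
from h import *
go(.56,.0)"
```

```text
clock: 1.1
eef_pos: [0.5407, 0.2436, 0.3037]
orientation: [-3.141, -0.0, 1.913]
contact_force: [1.1, 1.0, -1.2]
opening: 0.0851
gripper_force: 0.0
t 1.1 pos [0.5407 0.2436 0.3037] yaw 1.913 j [-0.7   0.47  0.3   1.67 -0.16  1.03 -0.01] | rows [-7.86 -2.12  0.  ] tip 0.0726
```

```bash
python3 -m jog '[{"dx":-1.6,"dy":-0.4,"dz":0,"ax":0,"ay":0,"az":1,"claw":85},{"dx":-3.2,"dy":-0.8,"dz":0,"ax":0,"ay":0,"az":2,"claw":85},{"dx":-4.7,"dy":-1.2,"dz":0,"ax":0,"ay":0,"az":3,"claw":85},{"dx":-6.3,"dy":-1.7,"dz":0,"ax":0,"ay":0,"az":4,"claw":85},{"dx":-7.9,"dy":-2.1,"dz":0,"ax":0,"ay":0,"az":5,"claw":85}]'
python3 -c "
from h import *
go(.45,-0.2);go(.363,-.29)"
```

```text
clock: 1.6
eef_pos: [0.5604, -0.0009, 0.3038]
orientation: [-3.141, -0.0, 1.477]
contact_force: [0.5, 0.1, -0.2]
opening: 0.0849
gripper_force: 0.0
t 1.6 pos [ 0.5604 -0.0009  0.3038] yaw 1.477 j [-0.38  0.44  0.44  1.76 -0.22  1.    0.05] | rows [-6.95 -3.04  0.  ] tip 0.0726
t 1.6 pos [ 0.5604 -0.0009  0.3038] yaw 1.477 j [-0.38  0.44  0.44  1.76 -0.22  1.    0.05] | rows [-10.21  -5.64   0.  ] tip 0.0726
```

```bash
python3 -m jog '[{"dx":-1.4,"dy":-0.6,"dz":0,"ax":0,"ay":0,"az":1,"claw":85},{"dx":-2.8,"dy":-1.2,"dz":0,"ax":0,"ay":0,"az":2,"claw":85},{"dx":-4.2,"dy":-1.8,"dz":0,"ax":0,"ay":0,"az":3,"claw":85},{"dx":-5.6,"dy":-2.4,"dz":0,"ax":0,"ay":0,"az":4,"claw":85},{"dx":-7,"dy":-3,"dz":0,"ax":0,"ay":0,"az":5,"claw":85}]'
python3 -c "
from h import *
go(.363,-.29)"
```

```text
clock: 2.1
eef_pos: [0.451, -0.2012, 0.3038]
orientation: [-3.141, -0.0, 1.04]
contact_force: [0.7, -1.3, 0.5]
opening: 0.0855
gripper_force: 0.0
t 2.1 pos [ 0.451  -0.2012  0.3038] yaw 1.04 j [-0.11  0.36  0.6   1.92 -0.25  0.94  0.08] | rows [-4.04 -1.03 -0.  ] tip 0.0726
```

```bash
python3 -m jog '[{"dx":-1.2,"dy":-0.3,"dz":0,"ax":0,"ay":0,"az":1,"claw":85},{"dx":-2.4,"dy":-0.6,"dz":0,"ax":0,"ay":0,"az":2,"claw":85},{"dx":-3.6,"dy":-0.9,"dz":0,"ax":0,"ay":0,"az":2,"claw":85},{"dx":-4.0,"dy":-1.0,"dz":0,"ax":0,"ay":0,"az":2,"claw":85},{"dx":-4.0,"dy":-1.0,"dz":0,"ax":0,"ay":0,"az":2,"claw":85}]'
python3 - <<'E'
from h import *
go(.363,-.29);M=T();p,d=ctrl.capture("wrist");np.savez("w1.npz",M=M,p=p,d=d)
c=ctrl.calibration("wrist");Q=M@c["mount"];X=np.linalg.inv(Q)@[.363,-.29,.09,1];uv=c["camera_matrix"]@X[:3];uv=(uv[:2]/uv[2]).astype(int);print(uv)
u0,v0=max(uv[0]-100,0),max(uv[1]-75,0);print(u0,v0)
cv2.imwrite("pics/w1.png",cv2.resize(p[v0:v0+150,u0:u0+200],None,fx=4,fy=4,interpolation=cv2.INTER_CUBIC))
E
```

```text
clock: 2.6
eef_pos: [0.3646, -0.2897, 0.304]
orientation: [3.142, 0.0, 0.866]
contact_force: [1.3, -0.2, 1.3]
opening: 0.085
gripper_force: 0.0
t 2.6 pos [ 0.3646 -0.2897  0.304 ] yaw 0.866 j [ 0.07  0.32  0.68  1.98 -0.25  0.92  0.17] | rows [-0.04 -0.03  0.  ] tip 0.0726
[250 184]
150 109
```

View pics/w1.png

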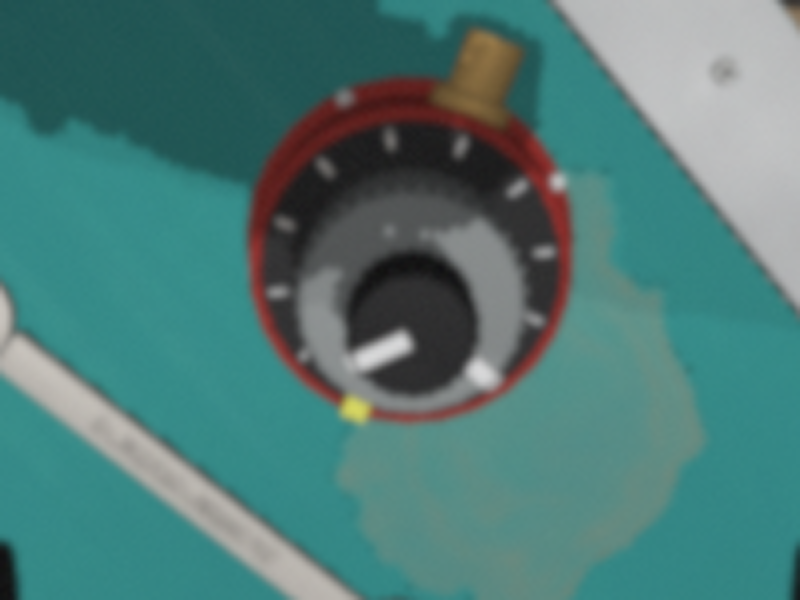

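The crop shows the yellow mark at (355,408), the ring line at (484,375), the fine line from (352,362) to (410,338), and the brass stub opposite the mark. This is the right unit.

Run:
```python
from h import *
w=np.load("w1.npz");c=ctrl.calibration("wrist");Q=w["M"]@c["mount"];K=c["camera_matrix"]
f=lambda u,v,z:atz(150+u/4,109+v/4,K,Q,z)
rc=f(412.5,286,.082);kc=f(412.5,329,.11);dc=f(411,263,.044)
print(rc,kc,dc)
s=f(490,60,.026);print("stub",s,"yel",f(355,403,.044))
g=lambda n,a,b:print(n,np.degrees(np.arctan2(*(a-b)[1::-1])))
C=(rc+kc)/2
g("yel",f(355,403,.044),C);g("stub+180",C,s);g("ring",f(484,375,.082),C);g("fineline",f(352,362,.11),f(410,338,.11));g("fine c",f(352,362,.11),C)
# project model for center C
for z,r in((.082,.027),(.11,.014),(.044,.04)):
    X=np.linalg.inv(Q)@np.array([C[0],C[1],z,1]);uv=K@X[:3];uv=uv[:2]/uv[2];print(z,(uv-[150,109])*4,r*K[0,0]/X[2]*4)
```

```text
[ 0.36600352 -0.28979858  0.082     ] [ 0.36398977 -0.29186658  0.11      ] [ 0.3642081  -0.29173795  0.044     ]
stub [ 0.41320706 -0.26639544  0.026     ] yel [ 0.32776781 -0.31139795  0.044     ]
yel -151.08354633006647
stub+180 -153.12023105894554
ring -90.1055141625188
fineline 162.90343496088607
fine c 173.54133687412326
0.082 [412.06667441 292.01774246] 115.7367653093573
0.11 [412.97604688 322.44936708] 65.92816574744988
0.044 [411.06524695 258.50555066] 152.84635211845497
```

```bash
python3 -m jog '[{"dx":-0.04,"dy":0.03,"dz":1.4,"ax":0,"ay":0,"az":0,"claw":85},{"dx":-0.04,"dy":0.03,"dz":2.8,"ax":0,"ay":0,"az":0,"claw":85},{"dx":-0.04,"dy":0.03,"dz":4.2,"ax":0,"ay":0,"az":0,"claw":85},{"dx":-0.04,"dy":0.03,"dz":5.3,"ax":0,"ay":0,"az":0,"claw":85},{"dx":-0.04,"dy":0.03,"dz":5.97,"ax":0,"ay":0,"az":0,"claw":85}]' && python3 -m jog '[{"dx":0,"dy":0,"dz":0,"ax":0,"ay":0,"az":0,"claw":60},{"dx":0,"dy":0,"dz":0,"ax":0,"ay":0,"az":0,"claw":56},{"dx":0,"dy":0,"dz":0,"ax":0,"ay":0,"az":0,"claw":45},{"dx":0,"dy":0,"dz":0,"ax":0,"ay":0,"az":0,"claw":45},{"dx":0,"dy":0,"dz":0,"ax":0,"ay":0,"az":0,"claw":45}]' 30
```

```text
clock: 3.15
eef_pos: [0.3667, -0.288, 0.1221]
orientation: [-3.138, -0.0, 0.872]
contact_force: [1.3, 0.4, 0.2]
opening: 0.0847
gripper_force: 0.0
clock: 3.65
eef_pos: [0.3666, -0.2896, 0.1255]
orientation: [3.141, -0.001, 0.87]
contact_force: [1.6, 3.4, 1.5]
opening: 0.0531
gripper_force: 33.9
```

```bash
python3 -m jog '[{"dx":0,"dy":0,"dz":0,"ax":0,"ay":0,"az":1,"claw":45},{"dx":0,"dy":0,"dz":0,"ax":0,"ay":0,"az":2,"claw":45},{"dx":0,"dy":0,"dz":0,"ax":0,"ay":0,"az":3.2,"claw":45},{"dx":0,"dy":0,"dz":0,"ax":0,"ay":0,"az":4.4,"claw":45},{"dx":0,"dy":0,"dz":0,"ax":0,"ay":0,"az":5.6,"claw":45}]' 40; python3 -m jog '[{"dx":0,"dy":0,"dz":0,"ax":0,"ay":0,"az":1.2,"claw":45},{"dx":0,"dy":0,"dz":0,"ax":0,"ay":0,"az":2.4,"claw":45},{"dx":0,"dy":0,"dz":0,"ax":0,"ay":0,"az":3.6,"claw":45},{"dx":0,"dy":0,"dz":0,"ax":0,"ay":0,"az":4.8,"claw":45},{"dx":0,"dy":0,"dz":0,"ax":0,"ay":0,"az":5.8,"claw":45}]';python3 -m jog '[{"dx":0,"dy":0,"dz":0,"ax":0,"ay":0,"az":0.6,"claw":45},{"dx":0,"dy":0,"dz":0,"ax":0,"ay":0,"az":1,"claw":45},{"dx":0,"dy":0,"dz":0,"ax":0,"ay":0,"az":1,"claw":45},{"dx":0,"dy":0,"dz":0,"ax":0,"ay":0,"az":1,"claw":45},{"dx":0,"dy":0,"dz":0,"ax":0,"ay":0,"az":1,"claw":45}]'
python3 - <<'E'
from h import *
go(.3645,-.2913);p,d=ctrl.capture("wrist");cv2.imwrite("pics/w2.png",p)
E
```

```text
clock: 4.15
eef_pos: [0.3681, -0.2917, 0.1257]
orientation: [3.136, -0.002, 0.377]
contact_force: [8.6, -5.8, -9.4]
opening: 0.0529
gripper_force: 43.6
clock: 4.65
eef_pos: [0.3685, -0.2943, 0.1259]
orientation: [3.133, -0.006, -0.13]
contact_force: [8.3, -16.7, -19.2]
opening: 0.0526
gripper_force: 45.5
clock: 5.15
eef_pos: [0.3684, -0.2947, 0.1259]
orientation: [3.133, -0.007, -0.214]
contact_force: [7.7, -17.0, -19.4]
opening: 0.0529
gripper_force: 45.6
t 5.15 pos [ 0.3684 -0.2947  0.1259] yaw -0.214 j [ 0.1   0.68  0.74  2.18 -0.85  0.59 -0.31] | rows [-0.15 -0.08 -0.  ] tip 0.0726
```

View pics/w2.png

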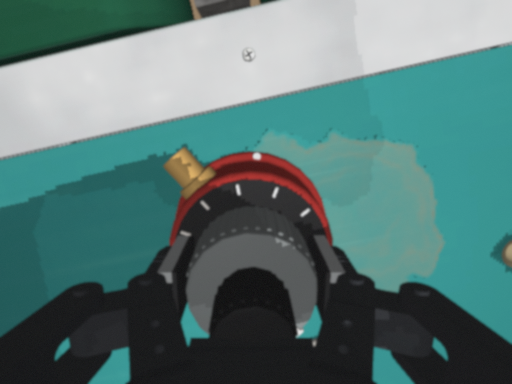

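The wrist view shows the ring held between the pads, with the brass stub at (187,170). The line is hidden, so I release, rise and look.

```bash
python3 -m jog '[{"dx":0,"dy":0,"dz":0,"ax":0,"ay":0,"az":0,"claw":70},{"dx":0,"dy":0,"dz":0,"ax":0,"ay":0,"az":0,"claw":85},{"dx":0,"dy":0,"dz":0,"ax":0,"ay":0,"az":0,"claw":85},{"dx":0,"dy":0,"dz":0,"ax":0,"ay":0,"az":0,"claw":85},{"dx":0,"dy":0,"dz":-0.6,"ax":0,"ay":0,"az":0,"claw":85}]'; python3 -m jog '[{"dx":0,"dy":0,"dz":-1,"ax":0,"ay":0,"az":0,"claw":85},{"dx":0,"dy":0,"dz":-2.2,"ax":0,"ay":0,"az":0,"claw":85},{"dx":0,"dy":0,"dz":-3.4,"ax":0,"ay":0,"az":0,"claw":85},{"dx":0,"dy":0,"dz":-4.4,"ax":0,"ay":0,"az":0,"claw":85},{"dx":0,"dy":0,"dz":-4.4,"ax":0,"ay":0,"az":0,"claw":85}]'
python3 - <<'E'
from h import *
go(.3645,-.2913);M=T();p,d=ctrl.capture("wrist");np.savez("w2.npz",M=M,p=p,d=d)
c=ctrl.calibration("wrist");Q=M@c["mount"];X=np.linalg.inv(Q)@[.3645,-.2913,.082,1];uv=c["camera_matrix"]@X[:3];uv=(uv[:2]/uv[2]).astype(int)
u0,v0=max(uv[0]-80,0),max(uv[1]-60,0);print(u0,v0)
cv2.imwrite("pics/w3.png",cv2.resize(p[v0:v0+120,u0:u0+160],None,fx=5,fy=5,interpolation=cv2.INTER_CUBIC))
E
```

```text
clock: 5.7
eef_pos: [0.3653, -0.2893, 0.142]
orientation: [-3.14, 0.002, -0.213]
contact_force: [0.9, 0.7, 0.6]
opening: 0.085
gripper_force: 0.0
clock: 6.2
eef_pos: [0.3664, -0.2911, 0.2779]
orientation: [3.14, -0.005, -0.213]
contact_force: [0.1, -0.5, -1.0]
opening: 0.085
gripper_force: 0.0
t 6.2 pos [ 0.3664 -0.2911  0.2779] yaw -0.213 j [-0.13  0.49  1.06  2.02 -0.53  0.93 -0.58] | rows [-0.06  0.02 -0.  ] tip 0.0726
172 129
```

View pics/w3.png

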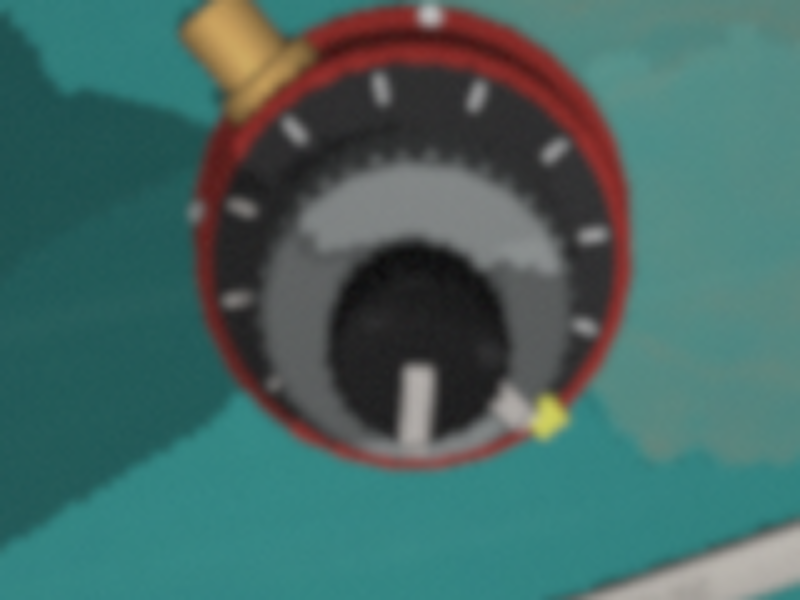

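The crop shows the yellow mark at (550,417), with the ring line at (515,408) nearly aligned. The fine line runs from (418,365) to (414,445). The dial ticks will give the axis accurately.

Run:
```python
from h import *
from scipy.optimize import least_squares
w=np.load("w2.npz");c=ctrl.calibration("wrist");Q=w["M"]@c["mount"];K=c["camera_matrix"]
f=lambda u,v,z:atz(172+u/5,129+v/5,K,Q,z)
t=np.array([f(u,v,.044)[:2] for u,v in((380,90),(478,97),(295,130),(555,150),(242,207),(593,235),(236,298),(586,326))])
r=least_squares(lambda q:np.hypot(*(t-q[:2]).T)-q[2],[.3645,-.2913,.035]);C=r.x;print(C,abs(r.fun).max())
ang=lambda a,b=C:np.degrees(np.arctan2(a[1]-b[1],a[0]-b[0]))
print("ticks",np.round([ang(x) for x in t],1))
print("yel",ang(f(550,417,.044)),"stub",ang(f(210,70,.037)))
print("ring",ang(f(515,408,.082)),"ringdir",ang(f(530,424,.082),f(500,394,.082)))
print("fine",ang(f(414,445,.11)),"dir",ang(f(414,445,.11),f(418,366,.11)),f(418,366,.11))
print("knob bounds ctr",(f(330,343,.1)+f(510,343,.1))/2,"ring",(f(262,310,.075)+f(570,310,.075))/2)
```

```text
[ 0.3612129  -0.29292225  0.03539035] 0.00025883347309287735
ticks [  -1.3  -31.7   27.9  -61.    57.5  -91.    87.2 -120.9]
yel -150.26846324431227 stub 34.09292270768452
ring -145.23267797321023 ringdir -147.9855366716844
fine 163.5297680689378 dir 165.3070990535095 [ 0.3613693  -0.29254989  0.11      ]
knob bounds ctr [ 0.36211928 -0.29320378  0.1       ] ring [ 0.36115386 -0.29273019  0.075     ]
```

Run:
```python
from h import *
from scipy.optimize import least_squares
w=np.load("w1.npz");c=ctrl.calibration("wrist");Q=w["M"]@c["mount"];K=c["camera_matrix"]
f=lambda u,v,z:atz(150+u/4,109+v/4,K,Q,z)
t=np.array([f(u,v,.044)[:2] for u,v in((391,138),(461,146),(326,167),(517,187),(285,223),(544,252),(277,292),(535,318))])
r=least_squares(lambda q:np.hypot(*(t-q[:2]).T)-q[2],[.3645,-.2913,.035]);C=r.x;print(C,abs(r.fun).max())
ang=lambda a,b=C:np.degrees(np.arctan2(a[1]-b[1],a[0]-b[0]))
print("ticks",np.round([ang(x) for x in t],1))
print("ring",ang(f(484,375,.082)),"fine",ang(f(352,362,.11)),"dir",ang(f(352,362,.11),f(410,338,.11)),f(410,338,.11))
```

```text
[ 0.36114125 -0.29448624  0.03534222] 0.00024120094897362582
ticks [ 57.9  28.4  87.9  -1.  117.8 -31.5 148.2 -60.9]
ring -84.17710622403521 fine 161.15305843635403 dir 162.89870677582124 [ 0.36090952 -0.29397235  0.11      ]
```

The axis is (0.3612, -0.2937) and the mark is at -151.6°. The ring is at about -145.5°, so it needs 6° more clockwise. The fine line is at about 164°, so it needs +44°. I regrip the ring, now centred.

```bash
python3 -c "
from h import *
go(.3612,-.2937,.126)"
```

```text
t 6.25 pos [ 0.3663 -0.2903  0.2762] yaw -0.212 j [-0.13  0.49  1.05  2.03 -0.54  0.93 -0.58] | rows [-0.16  0.15  5.01] tip 0.0726
```

```bash
python3 -m jog '[{"dx":-0.16,"dy":0.15,"dz":1.2,"ax":0,"ay":0,"az":0,"claw":85},{"dx":-0.16,"dy":0.15,"dz":2.4,"ax":0,"ay":0,"az":0,"claw":85},{"dx":-0.16,"dy":0.15,"dz":3.6,"ax":0,"ay":0,"az":0,"claw":85},{"dx":-0.16,"dy":0.15,"dz":4.6,"ax":0,"ay":0,"az":0,"claw":85},{"dx":-0.16,"dy":0.15,"dz":5.0,"ax":0,"ay":0,"az":0,"claw":85}]' && python3 -m jog '[{"dx":0,"dy":0,"dz":0,"ax":0,"ay":0,"az":0,"claw":60},{"dx":0,"dy":0,"dz":0,"ax":0,"ay":0,"az":0,"claw":56},{"dx":0,"dy":0,"dz":0,"ax":0,"ay":0,"az":0,"claw":45},{"dx":0,"dy":0,"dz":0,"ax":0,"ay":0,"az":0,"claw":45},{"dx":0,"dy":0,"dz":0,"ax":0,"ay":0,"az":0,"claw":45}]' 40 && python3 -m jog '[{"dx":0,"dy":0,"dz":0,"ax":0,"ay":0,"az":0.4,"claw":45},{"dx":0,"dy":0,"dz":0,"ax":0,"ay":0,"az":0.8,"claw":45},{"dx":0,"dy":0,"dz":0,"ax":0,"ay":0,"az":1.2,"claw":45},{"dx":0,"dy":0,"dz":0,"ax":0,"ay":0,"az":1.2,"claw":45},{"dx":0,"dy":0,"dz":0,"ax":0,"ay":0,"az":1.2,"claw":45}]'&& python3 -m jog '[{"dx":0,"dy":0,"dz":0,"ax":0,"ay":0,"az":1.2,"claw":70},{"dx":0,"dy":0,"dz":0,"ax":0,"ay":0,"az":0,"claw":85},{"dx":0,"dy":0,"dz":0,"ax":0,"ay":0,"az":0,"claw":85},{"dx":0,"dy":0,"dz":0,"ax":0,"ay":0,"az":0,"claw":85},{"dx":0,"dy":0,"dz":-0.6,"ax":0,"ay":0,"az":0,"claw":85}]'
```

```text
clock: 6.75
eef_pos: [0.3586, -0.2922, 0.1216]
orientation: [-3.14, 0.005, -0.214]
contact_force: [0.0, -0.2, 0.5]
opening: 0.0851
gripper_force: 0.0
clock: 7.25
eef_pos: [0.3599, -0.2937, 0.1253]
orientation: [3.141, -0.0, -0.214]
contact_force: [-4.2, -1.5, 0.7]
opening: 0.0529
gripper_force: 43.3
clock: 7.75
eef_pos: [0.3599, -0.2934, 0.1252]
orientation: [-3.141, -0.0, -0.32]
contact_force: [-4.7, -0.3, 7.2]
opening: 0.0531
gripper_force: 44.3
clock: 8.25
eef_pos: [0.3601, -0.2928, 0.142]
orientation: [-3.14, 0.002, -0.32]
contact_force: [-0.3, -0.0, 0.8]
opening: 0.0852
gripper_force: 0.0
```

My last call had a stray az in its first row, so the ring may have gone too far. I rise and look.

```bash
python3 -m jog '[{"dx":0,"dy":0,"dz":-1,"ax":0,"ay":0,"az":0,"claw":85},{"dx":0,"dy":0,"dz":-2.2,"ax":0,"ay":0,"az":0,"claw":85},{"dx":0,"dy":0,"dz":-3.4,"ax":0,"ay":0,"az":0,"claw":85},{"dx":0,"dy":0,"dz":-4.4,"ax":0,"ay":0,"az":0,"claw":85},{"dx":0,"dy":0,"dz":-4.4,"ax":0,"ay":0,"az":0,"claw":85}]'
cat > look.py <<'E'
from h import *
import sys
n=sys.argv[1]
M=T();p,d=ctrl.capture("wrist");np.savez(n+".npz",M=M,p=p,d=d);go(.3612,-.2937,.159)
c=ctrl.calibration("wrist");Q=M@c["mount"];K=c["camera_matrix"];X=np.linalg.inv(Q)@[.3612,-.2937,.082,1];uv=K@X[:3];uv=(uv[:2]/uv[2]).astype(int)
u0,v0=uv[0]-56,uv[1]-45;print(u0,v0)
cv2.imwrite(f"pics/{n}.png",cv2.resize(p[v0:v0+84,u0:u0+112],None,fx=7,fy=7,interpolation=cv2.INTER_CUBIC))
E
python3 look.py w4
```

```text
clock: 8.75
eef_pos: [0.3611, -0.2945, 0.278]
orientation: [3.141, -0.005, -0.32]
contact_force: [0.0, -0.0, -0.0]
opening: 0.0849
gripper_force: 0.0
t 8.8 pos [ 0.361  -0.2937  0.2762] yaw -0.319 j [-0.14  0.5   1.09  2.03 -0.56  0.94 -0.65] | rows [-0.01 -0.    3.91] tip 0.0726
195 142
```

View pics/w4.png

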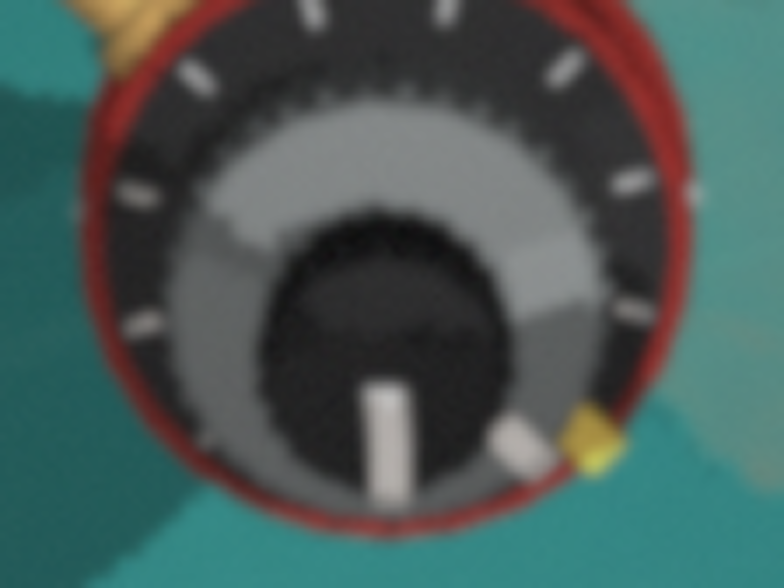

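The ring line is centred at (521,447), the yellow mark is at (592,438), and the fine line runs from (385,385) to (390,500).

```bash
cat > an.py <<'E'
from h import *
from scipy.optimize import least_squares
def an(n,o,s,ticks,ring,fine):
    w=np.load(n+".npz");c=ctrl.calibration("wrist");Q=w["M"]@c["mount"];K=c["camera_matrix"]
    f=lambda p,z:atz(o[0]+p[0]/s,o[1]+p[1]/s,K,Q,z)
    t=np.array([f(p,.044)[:2] for p in ticks])
    def res(q):
        d=t-q[:2];a=np.degrees(np.arctan2(d[:,1],d[:,0]))-q[3];a=(a+15)%30-15
        return np.r_[np.hypot(*d.T)-q[2],np.radians(a)*.035]
    C=least_squares(res,[.3612,-.2937,.035,-151.6]).x;print(C)
    ang=lambda a,b=C:((np.degrees(np.arctan2(a[1]-b[1],a[0]-b[0]))-C[3])+180)%360-180
    print("ring ends",[round(ang(f(p,.082)),1) for p in ring],"dir",ang(f(ring[1],.082),f(ring[0],.082)))
    print("fine tip",ang(f(fine[1],.11)),"dir",ang(f(fine[1],.11),f(fine[0],.11)))
E
python3 - <<'E'
from an import an
an("w1",(150,109),4,((391,138),(461,146),(326,167),(517,187),(285,223),(544,252),(277,292),(535,318)),((472,362),(496,387)),((410,338),(352,362)))
an("w2",(172,129),5,((380,90),(478,97),(295,130),(555,150),(242,207),(593,235),(236,298),(586,326)),((500,394),(530,424)),((418,366),(414,445)))
an("w4",(195,142),7,((312,8),(448,5),(196,76),(567,66),(138,192),(632,181),(142,323),(635,309)),((500,425),(545,470)),((385,385),(390,500)))
E
```

```text
[ 3.61280154e-01 -2.94523410e-01  3.52444184e-02 -1.51617607e+02]
ring ends [np.float64(67.7), np.float64(66.7)] dir 64.3651129202405
fine tip -46.4813387976227 dir -45.483826433839454
[ 3.61401345e-01 -2.93003592e-01  3.52363068e-02 -1.51692383e+02]
ring ends [np.float64(5.9), np.float64(5.3)] dir 3.7072389376047283
fine tip -44.59395955765899 dir -43.0005815388306
[ 3.61635086e-01 -2.92794338e-01  3.52915268e-02 -1.51792808e+02]
ring ends [np.float64(-0.4), np.float64(-1.0)] dir -2.3377383993014007
fine tip -44.77333204898878 dir -44.124916611795186
```

The ring is within about 1° of zero and I leave it. The fine knob needs +44.7° (az -8.94). I descend to it.

```bash
python3 -m jog '[{"dx":0,"dy":0,"dz":1.1,"ax":0,"ay":0,"az":0,"claw":85},{"dx":0,"dy":0,"dz":2.2,"ax":0,"ay":0,"az":0,"claw":75},{"dx":0,"dy":0,"dz":3.2,"ax":0,"ay":0,"az":0,"claw":65},{"dx":0,"dy":0,"dz":3.7,"ax":0,"ay":0,"az":0,"claw":60},{"dx":0,"dy":0,"dz":3.84,"ax":0,"ay":0,"az":0,"claw":55}]' && python3 -m jog '[{"dx":0,"dy":0,"dz":0,"ax":0,"ay":0,"az":0,"claw":40},{"dx":0,"dy":0,"dz":0,"ax":0,"ay":0,"az":0,"claw":34},{"dx":0,"dy":0,"dz":0,"ax":0,"ay":0,"az":0,"claw":22},{"dx":0,"dy":0,"dz":0,"ax":0,"ay":0,"az":0,"claw":22},{"dx":0,"dy":0,"dz":0,"ax":0,"ay":0,"az":0,"claw":22}]' 30
```

```text
clock: 9.3
eef_pos: [0.3593, -0.2926, 0.1574]
orientation: [-3.14, 0.004, -0.32]
contact_force: [-0.6, 0.7, -0.3]
opening: 0.0549
gripper_force: 0.0
clock: 9.8
eef_pos: [0.3604, -0.2936, 0.1603]
orientation: [3.141, -0.001, -0.318]
contact_force: [-0.4, 1.9, 6.8]
opening: 0.0271
gripper_force: 29.6
```

```bash
python3 -m jog '[{"dx":0,"dy":0,"dz":0,"ax":0,"ay":0,"az":-0.9,"claw":22},{"dx":0,"dy":0,"dz":0,"ax":0,"ay":0,"az":-1.8,"claw":22},{"dx":0,"dy":0,"dz":0,"ax":0,"ay":0,"az":-2.7,"claw":22},{"dx":0,"dy":0,"dz":0,"ax":0,"ay":0,"az":-3.6,"claw":22},{"dx":0,"dy":0,"dz":0,"ax":0,"ay":0,"az":-4.5,"claw":22}]' && python3 -m jog '[{"dx":0,"dy":0,"dz":0,"ax":0,"ay":0,"az":-1,"claw":22},{"dx":0,"dy":0,"dz":0,"ax":0,"ay":0,"az":-2,"claw":22},{"dx":0,"dy":0,"dz":0,"ax":0,"ay":0,"az":-3,"claw":22},{"dx":0,"dy":0,"dz":0,"ax":0,"ay":0,"az":-3.9,"claw":22},{"dx":0,"dy":0,"dz":0,"ax":0,"ay":0,"az":-4.44,"claw":22}]' && python3 -m jog '[{"dx":0,"dy":0,"dz":0,"ax":0,"ay":0,"az":0,"claw":22},{"dx":0,"dy":0,"dz":0,"ax":0,"ay":0,"az":0,"claw":22},{"dx":0,"dy":0,"dz":0,"ax":0,"ay":0,"az":0,"claw":40},{"dx":0,"dy":0,"dz":0,"ax":0,"ay":0,"az":0,"claw":55},{"dx":0,"dy":0,"dz":0,"ax":0,"ay":0,"az":0,"claw":60}]' && python3 -m jog '[{"dx":0,"dy":0,"dz":-0.6,"ax":0,"ay":0,"az":0,"claw":70},{"dx":0,"dy":0,"dz":-1.6,"ax":0,"ay":0,"az":0,"claw":85},{"dx":0,"dy":0,"dz":-2.8,"ax":0,"ay":0,"az":0,"claw":85},{"dx":0,"dy":0,"dz":-3.8,"ax":0,"ay":0,"az":0,"claw":85},{"dx":0,"dy":0,"dz":-3.8,"ax":0,"ay":0,"az":0,"claw":85}]' && python3 look.py w5
```

```text
clock: 10.3
eef_pos: [0.3603, -0.2943, 0.1603]
orientation: [3.14, -0.001, 0.077]
contact_force: [-1.0, -2.1, 3.5]
opening: 0.027
gripper_force: 29.4
clock: 10.8
eef_pos: [0.3605, -0.295, 0.1604]
orientation: [3.138, -0.0, 0.464]
contact_force: [-0.3, -5.6, 0.2]
opening: 0.0265
gripper_force: 29.7
clock: 11.3
eef_pos: [0.3602, -0.2931, 0.1596]
orientation: [-3.141, -0.0, 0.462]
contact_force: [-0.4, -0.0, 0.2]
opening: 0.0602
gripper_force: 0.0
clock: 11.8
eef_pos: [0.361, -0.2944, 0.2767]
orientation: [3.137, -0.003, 0.462]
contact_force: [-0.2, 0.6, -0.9]
opening: 0.085
gripper_force: 0.0
t 11.85 pos [ 0.3608 -0.2936  0.2749] yaw 0.463 j [ 0.    0.4   0.82  2.03 -0.39  0.87 -0.07] | rows [0.   0.   3.86] tip 0.0726
194 143
```

View pics/w5.png

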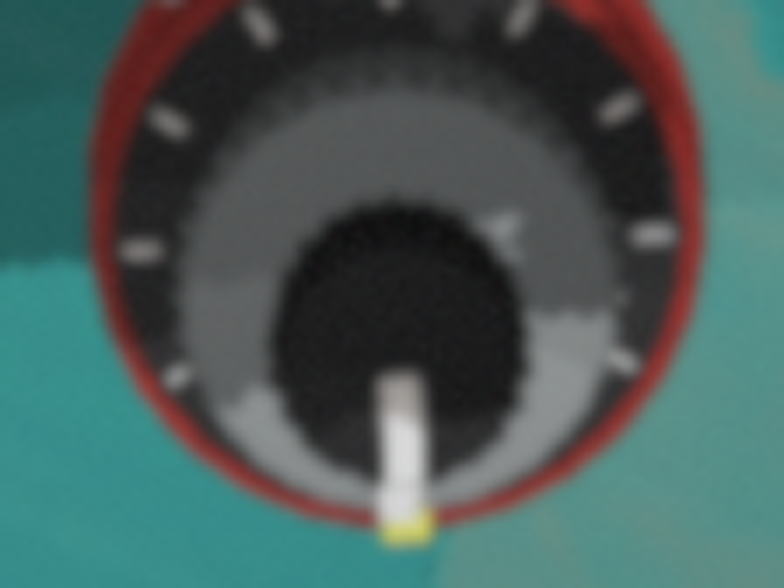

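All three marks are lined up: fine line (401,375) to (404,470), ring line just below it at about (402,500), and the yellow mark at (408,530).

Run:
```python
from an import an
an("w5",(194,143),7,((260,25),(522,18),(168,122),(620,108),(141,251),(654,234)),((402,485),(402,515)),((401,375),(404,470)))
```

```text
[ 3.61953810e-01 -2.93427973e-01  3.52805089e-02 -1.51688972e+02]
ring ends [np.float64(-0.8), np.float64(-1.0)] dir -1.7267208371455638
fine tip 0.25875066949467396 dir 0.007555279497552192
```

```bash
python3 -c "
from bench import ctrl
print(ctrl.finish_job())"
```

```text
the job is handed in; nothing more can be done
None
```

The red regulator is zeroed and the job handed in at about 12 s: the coarse ring, set first, measures about 1° past the yellow mark, the fine knob within about 0.3°, and the blue regulator was not touched.

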